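# File the flight box in the third gap of the rack

## Task

The rack's gaps are counted from the end where the brass bell stands, and a blue flight box is parked at that end of the rack's ledge. With your fingertips run the box along the ledge, between the brass front rail and the dividers, past the first and second gaps to the third, then push it straight into the third gap until it is fully home against the back. Slide it only, never lift or tip it, keep it out of the other gaps, and leave everything else where it stands.

Things in the scene. Friction and masses are not known exactly. Their poses are not given: they have to be found in the camera images.
- rack: fixed divider rack: seven white upright plates, 4 thick, tops 52 above the counter, on a dark wooden board 8 thick. Origin on the counter below the middle of the line of the plates' front edges; x points from the open front to the back, y along the row, z up. Plates at y = 0, +-54, +-108, +-162 make SIX gaps, centres y = +-27, +-81, +-135, each 50 clear, x = 0 to 76, open in front and above
- ledge_mid (a point): middle of the ledge's top, rack (-42, 0, 8): the board in front of the gaps, 8 above the counter like the gap floor, rack x = -96 to 0, y = -250 to 250, open at both ends. Between rail and plates it leaves a sliding channel 84 wide
- rail_mid (a point): top of the middle of the brass front rail, rack (-88, 0, 17): a fixed rod 8 thick along the ledge's front edge, inner side at rack x = -84, top 17 above the counter
- stop_mid (a point): middle of the upper edge of the back stop's inner face, rack (76, 0, 30): a plate 22 high across the back of all gaps. A box fully home touches it: its origin is then at rack x = 38 and its near face is flush with the plates' front edges
- box: blue plastic flight box, 76 long (x) by 40 wide (y) by 36 high, origin at the centre of its underside, loose, under 0.12 kg; white label on the lid: the one to file. Starts on the ledge at the bell end, outside all gaps (rack |y| 195 to 221, about 8 mm slack in the channel), its x roughly along the rack's x, underside 8 above the counter. Slides with a newton or so
- bell: brass counter bell, dome 68 across on a black base 72 across, 58 high, origin at the centre of its underside, loose, 0.35 kg; it stands on the counter beside one end of the rack (about rack x = 50, y = +208 or -208), behind the parked box. Its end is the one from which the gaps are counted.
- bottle: heavy green glass beer bottle, 62 across, 228 high, origin at the centre of its underside, loose, 0.65 kg; stands beside the other end of the rack.
- held_a: blue plastic flight box, 76 long (x) by 40 wide (y) by 36 high, origin at the centre of its underside, loose, under 0.12 kg, with a yellow label; already home in the rack gap at y = +81.
- held_b: blue plastic flight box, 76 long (x) by 40 wide (y) by 36 high, origin at the centre of its underside, loose, under 0.12 kg, with a red label; already home in the rack gap at y = -135.
- stack_a: blue plastic flight box, 76 long (x) by 40 wide (y) by 36 high, origin at the centre of its underside, loose, under 0.12 kg; green label, lower one of a stack of two on the counter beyond the rack.
- stack_b: blue plastic flight box, 76 long (x) by 40 wide (y) by 36 high, origin at the centre of its underside, loose, under 0.12 kg; orange label, upper one of that stack.
- case: clear acrylic dart case with three darts in it, 90 (x) by 190 (y) by 30 high, origin at the centre of its underside, loose, 0.3 kg, on the counter beyond the rack.
Not all that is in view belongs to the job. Leave any brown or turquoise look-alike of the box alone.

How it is judged:
On the way, in this order (a step that is already met when the one before it is completed fails the run):
1. the box has been run along the ledge to the first gap from the bell end (((y of bell in the frame of rack above 0 m and y of box in the frame of rack between 0.117 and 0.153 m and x of box in the frame of rack below -0.028 m and z of box in the frame of rack below 0.016 m) or (y of bell in the frame of rack below 0 m and y of box in the frame of rack between -0.153 and -0.117 m and x of box in the frame of rack below -0.028 m and z of box in the frame of rack below 0.016 m))), for 0.02 s.
2. the box, still on the ledge, has come to the second gap (((y of bell in the frame of rack above 0 m and y of box in the frame of rack between 0.063 and 0.099 m and x of box in the frame of rack below -0.028 m and z of box in the frame of rack below 0.016 m) or (y of bell in the frame of rack below 0 m and y of box in the frame of rack between -0.099 and -0.063 m and x of box in the frame of rack below -0.028 m and z of box in the frame of rack below 0.016 m))), for 0.02 s.
3. the box, still on the ledge, has come to the third gap (((y of bell in the frame of rack above 0 m and y of box in the frame of rack between 0.013 and 0.041 m and x of box in the frame of rack below -0.028 m and z of box in the frame of rack below 0.016 m) or (y of bell in the frame of rack below 0 m and y of box in the frame of rack between -0.041 and -0.013 m and x of box in the frame of rack below -0.028 m and z of box in the frame of rack below 0.016 m))), for 0.02 s.
At the end, for the whole second after the job is handed in: the white-labelled box stands flat on the rack's board in the third gap from the bell end, within 4 mm of fully home (origin at rack x over 34), at rest and let go; the bell, the bottle, the other flight boxes and the dart case are within 15 mm of where they stood (((y of bell in the frame of rack above 0 m and y of box in the frame of rack between 0.019 and 0.035 m and x of box in the frame of rack between 0.034 and 0.044 m and z of box in the frame of rack between 0.004 and 0.012 m) or (y of bell in the frame of rack below 0 m and y of box in the frame of rack between -0.035 and -0.019 m and x of box in the frame of rack between 0.034 and 0.044 m and z of box in the frame of rack between 0.004 and 0.012 m)) and angle between the x axis of box and the x axis of rack, either way round below 0.15 rad and angle between each of box, bottle's own z axis and vertical below 0.1 rad and linear speed of box below 0.01 m/s and distance of each of held_a, held_b, bell, bottle, stack_a, stack_b, case from where it was at the start of the episode below 0.015 m); the robot touches nothing.
It fails at once if the box is lifted more than 12 mm off the ledge (z of box in the frame of rack above 0.02 m).
It fails at once if the box is tipped (more than about 20 degrees) (angle between box's own z axis and vertical above 0.35 rad).
It fails at once if the box is pushed half way or more into a gap other than the third from the bell end (x of box in the frame of rack above 0 m and not ((y of bell in the frame of rack above 0 m and y of box in the frame of rack between 0.007 and 0.047 m) or (y of bell in the frame of rack below 0 m and y of box in the frame of rack between -0.047 and -0.007 m))).
It fails at once if the bottle is tipped (angle between bottle's own z axis and vertical above 0.2 rad).
It fails at once if the bell, another flight box or the dart case is shifted more than 15 mm, or the bottle moved as far (distance of any of held_a, held_b, bell, bottle, stack_a, stack_b, case from where it was at the start of the episode above 0.015 m).
It also fails if it takes over 54 s, if anything falls off the work surface, if the arm or the gripper's body presses on something with over 40 N, if the wrist force passes 120 N, or if a joint passes its speed limit or range.

## Robot

A 7-joint arm with a two-finger parallel gripper is mounted at the origin on the work surface. World frame = base frame: x ahead of the robot, y to its left, z up, the work surface at z = 0. Lengths are in m, angles in rad, forces in N, time in s.
With the tool pointing down it reaches from about 0.425 to 0.875 m from the base axis. Payload 8.4 kg.
Tool frame: the origin (TCP) lies midway between the tips of the shut fingers; the grasp point (between the pads) lies 19 mm behind it; z points along the fingers, y is the line along which they close (so a half turn about z gives the same grasp; the last joint's range is limited). The gripper opens to 87 mm and grips with 3 to 60 N. Pads are 19 mm wide; open, the fingers measure 117 mm over their backs; the gripper's body (75 mm by 190 mm) begins 51 mm behind the grasp point.
Start: joints at [1.106, 0.333, 0.04, 1.465, -0.013, 1.343, -0.059], TCP at [0.232, -0.607, 0.223] pointing down, gripper open.
Joint ranges: [-2.58, 2.58], [-0.38, 2.09], [-1.3, 1.39], [0.25, 2.4], [-1.5, 4.64], [0.08, 2.09], [-2.65, 2.65]. Speed limits (rad/s): [2.22, 2.22, 2.79, 2.79, 3.14, 3.14, 3.14].

## Interface

Orientations are given as a 3x3 rotation matrix whose columns are the frame's x, y, z axes.
In Python, from cell import arm gives the robot as it stands. The module is installed in compiled form; this text tells all that it offers.
- The arm moves only by the tool step_arm, never from a script. Its argument "series" is a list of rows, each a list of 3 entries, a list of its own where there are three numbers: the shift along the tool's x, y, z in units of 30 mm (1.0 is 30 mm), then the turn, a rotation vector about the tool's x, y, z in units of 8 degrees (1.0 is 8 degrees), then the finger opening in mm, from 0 to 87. In form: [[[dx, dy, dz], [ax, ay, az], fingers], ...]. A call has 1 to 20 rows; each row is the pose to reach, as a shift and turn from the pose commanded when the call began, along the tool's axes at that moment; what a row does not reach only later rows make up. A row lasts 1/10 s, in which the tool goes at most 50 mm and 8.59 degrees, less where a joint would pass 70% of its speed; a pose out of reach is approached as far as the arm can. A call with a gripper value outside its range is refused whole. The fingers move at their own pace and stop on an object; "newtons" is the grip in N (left out, the last holds). Time passes only in rows, so rows that repeat a pose let the fingers close. It gives the time, the measured TCP pose, the force, the opening and the grip force at its end, in the units of the state.
- arm.get_state(): the state, without advancing time (a new reading comes with each control period).
- arm.capture(name): name is "scene" or "top"; returns the picture (384x512x3 uint8, blue, green, red); there is no depth.
- arm.get_calibration(name): a dict with "fx", "fy", "cx", "cy" (pixels), "D" ([k1, k2, p1, p2, k3] as OpenCV has them; the pictures are not rectified), "extrinsics" (4x4, takes a point from world to camera coordinates). Camera axes: x right, y down, z forward; pixel columns grow to the right and rows downward; lengths in m; the calibration is good to about 2 mm. A picture is of the moment at which its call begins. get_calibration takes no time and is no camera call.
- arm.sign_off(): hands the job in; it is judged then, once.
The state is a dict: "time": time; "qpos": joint angles; "joint_vel": joint speeds; "joint_efforts": joint torques, N m; "tool_pos": TCP position; "eef_rot": TCP orientation; "wrist_force": force on the tool from outside, world axes, zero at the start; "ft_torque": the same for the moment, N m; "width": finger opening in m; "grip_force": force on a finger pad.
Only numpy, scipy, OpenCV 4.12 (cv2) and the standard library are available. Lean on these libraries where they do the work, as an engineer would, in place of code of your own. Each camera call takes 0.05 s, during which the arm holds its last target. There are 200 camera calls.

## Working session

There is one attempt and no reset: what is moved stays moved. The work goes in short steps, Python scripts to look and compute and a tool call to move; the robot and the scene stay as the last step left them, time stands still between calls to the robot, and variables do not carry over. Pictures are saved under pics/ and viewed, at most 10 in all, crops included, and the job is handed in when it is done.

Besides the shell and the picture viewer there is one more tool, called after "Request:" as name(argument=value, ...) on one line, values as JSON. step_arm: Moves the arm, as the interface text tells. Its arguments: {"type":"object","properties":{"series":{"type":"array","items":{"type":"array"}},"newtons":{"type":"number"}},"required":["series"]}

```bash
mkdir -p pics
python3 - <<'E'
from cell import arm
import cv2,numpy as np
np.set_printoptions(precision=4,suppress=True)
for n in("scene","top"):
    cv2.imwrite(f"pics/{n}0.png",arm.capture(n)); c=arm.get_calibration(n); print(n,c)
s=arm.get_state();print(s["time"],s["tool_pos"],s["eef_rot"],s["width"])
E
```

```text
scene {'fx': 415.38107140808063, 'fy': 415.38107140808063, 'cx': 249.4471790820196, 'cy': 186.59398186532806, 'D': array([-0.0178,  0.    ,  0.    ,  0.    ,  0.    ]), 'extrinsics': array([[-0.8502,  0.5263,  0.0163,  0.5513],
       [ 0.4117,  0.6838, -0.6024, -0.1848],
       [-0.3282, -0.5055, -0.798 ,  1.142 ],
       [ 0.    ,  0.    ,  0.    ,  1.    ]])}
top {'fx': 361.80646302339693, 'fy': 361.80646302339693, 'cx': 254.02855952617168, 'cy': 195.0445102438307, 'D': array([-0.1139,  0.    ,  0.    ,  0.    ,  0.    ]), 'extrinsics': array([[ 0.0248, -0.9996, -0.0106, -0.0714],
       [-0.9928, -0.0234, -0.1178,  0.5883],
       [ 0.1175,  0.0135, -0.993 ,  0.8023],
       [ 0.    ,  0.    ,  0.    ,  1.    ]])}
0.1 [ 0.2323 -0.6066  0.2218] [[ 0.9339  0.3576 -0.0006]
 [ 0.3576 -0.9339  0.0013]
 [-0.0001 -0.0014 -1.    ]] 0.0868909764745135
```

View pics/top0.png

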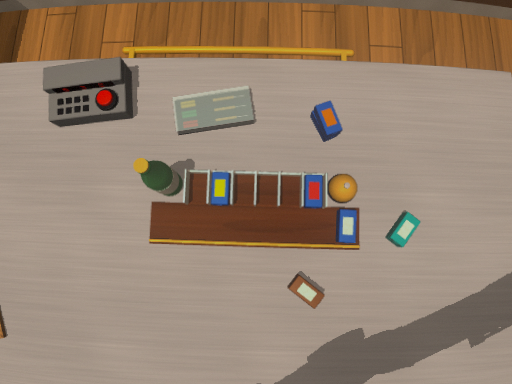

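View pics/scene0.png

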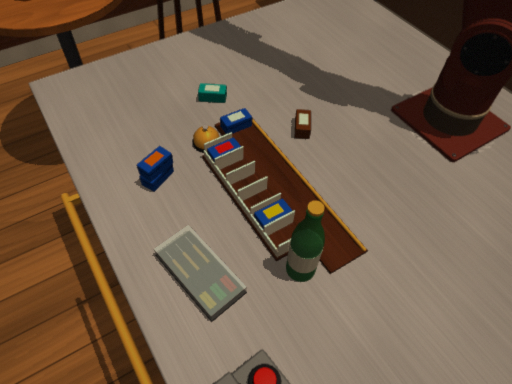

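The top view shows the bell (orange dome, 343,188) at the right end. Beside it are the white-label box (347,226) and the red-label box in the first gap (314,190). The yellow-label box is in the fifth gap (220,188), the bottle at about (160,178), and the rail along row ~243. In the scene view the rail runs from (250,122) to (365,248). Rack x points away from the robot and the third gap is at y=-27.

```bash
cat > h.py <<'E'
import cv2,numpy as np
from cell import arm
np.set_printoptions(precision=4,suppress=True)
def ray(n,uv,z):
    c=arm.get_calibration(n);K=np.array([[c["fx"],0,c["cx"]],[0,c["fy"],c["cy"]],[0,0,1]])
    p=cv2.undistortPoints(np.array(uv,float).reshape(-1,1,2),K,c["D"]).reshape(-1,2)
    E=c["extrinsics"];R=E[:3,:3];o=-R.T@E[:3,3]
    d=np.c_[p,np.ones(len(p))]@R
    return o+d*((z-o[2])/d[:,2])[:,None]
def blobs(img,lo,hi,roi,amin=15):
    m=cv2.inRange(cv2.cvtColor(img,cv2.COLOR_BGR2HSV),lo,hi);k=np.zeros_like(m);x0,y0,x1,y1=roi;k[y0:y1,x0:x1]=255;m&=k
    n,l,s,c=cv2.connectedComponentsWithStats(m)
    return m,[(c[i],s[i,4],l==i) for i in range(1,n) if s[i,4]>=amin]
E
python3 - <<'E'
from h import *
T=cv2.imread("pics/top0.png");S=cv2.imread("pics/scene0.png")
for n,I,rois in(("top",T,dict(red=(300,170,330,210),yel=(205,170,235,205),box=(334,210,362,246))),("scene",S,dict(red=(205,135,250,165),yel=(250,195,300,235),box=(218,105,255,133)))):
    col=dict(red=((0,150,120),(8,255,255)),yel=((22,150,120),(35,255,255)),box=((20,0,140),(100,70,255)))
    for k in rois:
        if k=="box": col[k]=((0,0,150),(180,90,255))
        for c,a,l in blobs(I,*col[k],rois[k])[1]: print(n,k,c,a,ray(n,[c],.044)[0])
    m,b=blobs(I,(18,140,90),(32,255,255),(120,225,380,262) if n=="top" else (235,115,370,255),60)
    for c,a,l in b:
        ys,xs=np.nonzero(l);p=ray(n,np.c_[xs,ys],.015)
        v=np.linalg.svd(p[:,:2]-p[:,:2].mean(0),full_matrices=0)[2][0];v*=np.sign(v[1]);t=(p[:,:2]-p[:,:2].mean(0))@v
        print(n,"rail",a,p.mean(0),"angle of y",np.arctan2(-v[0],v[1]),"ends",p[:,:2].mean(0)+v*t.min(),p[:,:2].mean(0)+v*t.max())
big=lambda I,r:cv2.resize(I[r[1]:r[3],r[0]:r[2]],None,fx=4,fy=4,interpolation=cv2.INTER_CUBIC)
a=big(T,(170,155,365,255));cv2.imwrite("pics/tc.png",a)
E
```

```text
top red [313.9521 190.3836] 146 [ 0.6027 -0.1943  0.044 ]
top yel [219.4129 187.3935] 155 [0.6045 0.0227 0.044 ]
top box [360.3846 228.1667] 78 [ 0.5184 -0.3015  0.044 ]
top box [347.5    225.4949] 196 [ 0.5239 -0.2717  0.044 ]
top rail 589 [ 0.4784 -0.0571  0.015 ] angle of y -0.005800884257555005 ends [ 0.4769 -0.3063] [0.4798 0.1891]
scene red [223.8554 147.012 ] 83 [ 0.6022 -0.194   0.044 ]
scene yel [272.7799 210.6352] 159 [0.6034 0.0217 0.044 ]
scene box [235.7356 115.931 ] 87 [ 0.5223 -0.2726  0.044 ]
scene rail 486 [0.4872 0.0164 0.015 ] angle of y -0.03653455281300798 ends [ 0.477  -0.2623] [0.4935 0.1883]
scene rail 160 [0.5912 0.0066 0.015 ] angle of y 1.570499352950249 ends [0.6111 0.0066] [0.5709 0.0066]
```

View pics/tc.png

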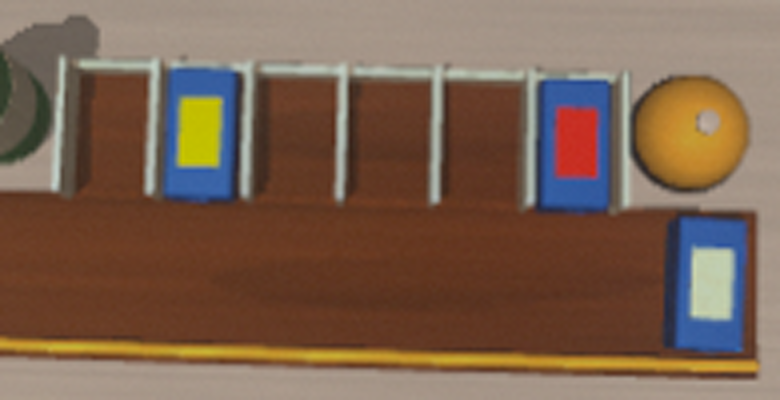

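Run:
```python
from h import *
c=np.array([(57,192),(151,194),(245,197),(341,201),(435,204),(527,208),(620,209)])/4+[170,155]
p=ray("top",c,.052);print(p);print("spacing",np.diff(p[:,1]),"yaw",-np.polyfit(p[:,1],p[:,0],1)[0])
```

```text
[[ 0.5658  0.1007  0.052 ]
 [ 0.566   0.047   0.052 ]
 [ 0.5656 -0.0064  0.052 ]
 [ 0.5646 -0.0607  0.052 ]
 [ 0.5642 -0.1137  0.052 ]
 [ 0.5631 -0.1657  0.052 ]
 [ 0.5638 -0.2184  0.052 ]]
spacing [-0.0538 -0.0534 -0.0543 -0.053  -0.052  -0.0527] yaw -0.008927138198325496
```

Request:
step_arm(series=[[[13.05,-6.95,0],[0,0,2.66],87],[[13.05,-6.95,0],[0,0,2.66],87],[[13.05,-6.95,0],[0,0,2.66],87],[[13.05,-6.95,0],[0,0,2.66],87],[[13.05,-6.95,0],[0,0,2.66],87],[[13.05,-6.95,0],[0,0,2.66],87],[[13.05,-6.95,0],[0,0,2.66],87],[[13.05,-6.95,0],[0,0,2.66],87],[[13.05,-6.95,0],[0,0,2.66],87],[[13.05,-6.95,0],[0,0,2.66],87],[[13.05,-6.95,0],[0,0,2.66],87],[[13.05,-6.95,0],[0,0,2.66],87],[[13.05,-6.95,0],[0,0,2.66],87],[[13.05,-6.95,0],[0,0,2.66],87],[[13.05,-6.95,0],[0,0,2.66],87],[[13.05,-6.95,0],[0,0,2.66],87],[[13.05,-6.95,0],[0,0,2.66],87],[[13.05,-6.95,0],[0,0,2.66],87]])

```text
time: 1.9
tool_pos: [0.5235, -0.2723, 0.2226]
eef_rot: [[1.0, -0.006, 0.0], [-0.006, -1.0, 0.0], [0.0, -0.0, -1.0]]
wrist_force: [0.6, 0.0, -1.0]
width: 0.0875
grip_force: 0.0
```

Request:
step_arm(series=[[[0,0,1.5],[0,0,0],87],[[0,0,3],[0,0,0],87],[[0,0,4.2],[0,0,0],87],[[0,0,5.2],[0,0,0],87],[[0,0,5.8],[0,0,0],87],[[0,0,6.3],[0,0,0],87],[[0,0,6.6],[0,0,0],87],[[0,0,6.8],[0,0,0],87],[[0,0,6.8],[0,0,0],87],[[0,0,6.8],[0,0,0],87]])

```text
time: 2.9
tool_pos: [0.5241, -0.2725, 0.0194]
eef_rot: [[1.0, -0.006, 0.001], [-0.006, -1.0, -0.0], [0.001, 0.0, -1.0]]
wrist_force: [0.3, 0.8, 0.7]
width: 0.087
grip_force: 0.0
```

Request:
step_arm(series=[[[0,0,0],[0,0,0],60],[[0,0,0],[0,0,0],54],[[0,0,0],[0,0,0],50],[[0,0,0],[0,0,0],47],[[0,0,0],[0,0,0],45],[[0,0,0],[0,0,0],43],[[0,0,0],[0,0,0],42],[[0,0,0],[0,0,0],41],[[0,0,0],[0,0,0],40],[[0,0,0],[0,0,0],39],[[0,0,0],[0,0,0],39],[[0,0,0],[0,0,0],39]], newtons=3)

```text
time: 4.1
tool_pos: [0.5235, -0.2723, 0.0186]
eef_rot: [[1.0, -0.006, 0.0], [-0.006, -1.0, -0.0], [0.0, 0.0, -1.0]]
wrist_force: [-0.3, 0.4, -0.2]
width: 0.0403
grip_force: 3.0
```

Run:
```python
from h import *
a=arm.capture("top")[140:270,230:390];b=arm.capture("scene")[70:200,160:320]
cv2.imwrite("pics/g1.png",cv2.resize(np.hstack([a,b]),None,fx=2.5,fy=2.5,interpolation=cv2.INTER_CUBIC))
```

```text
(no output)
```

View pics/g1.png

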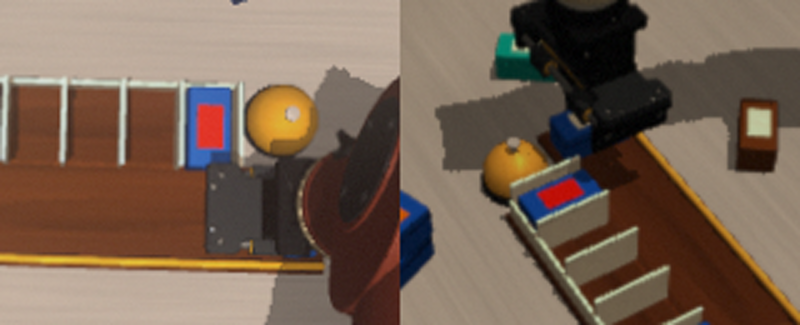

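The fingers hold the box at 40.3 mm, straight on the ledge, and the bell and red-label box are untouched. Next I run it along.

Request:
step_arm(series=[[[0,-0.2,0],[0,0,0],39],[[0,-0.5,0],[0,0,0],39],[[0,-0.8,0],[0,0,0],39],[[0,-1.1,0],[0,0,0],39],[[0,-1.4,0],[0,0,0],39],[[0,-1.7,0],[0,0,0],39],[[0,-2.0,0],[0,0,0],39],[[0,-2.3,0],[0,0,0],39],[[0,-2.6,0],[0,0,0],39],[[0,-2.6,0],[0,0,0],39],[[0,-2.6,0],[0,0,0],39]])

```text
time: 5.3
tool_pos: [0.524, -0.1942, 0.0186]
eef_rot: [[1.0, -0.005, 0.0], [-0.005, -1.0, -0.0], [0.0, 0.0, -1.0]]
wrist_force: [-0.2, -0.6, -0.3]
width: 0.0401
grip_force: 3.0
```

Request:
step_arm(series=[[[0,-0.3,0],[0,0,0],39],[[0,-0.6,0],[0,0,0],39],[[0,-0.9,0],[0,0,0],39],[[0,-1.2,0],[0,0,0],39],[[0,-1.5,0],[0,0,0],39],[[0,-1.8,0],[0,0,0],39],[[0,-1.8,0],[0,0,0],39],[[0,-2.1,0],[0,0,0],39],[[0,-2.4,0],[0,0,0],39],[[0,-2.7,0],[0,0,0],39],[[0,-3.0,0],[0,0,0],39],[[0,-3.3,0],[0,0,0],39],[[0,-3.5,0],[0,0,0],39],[[0,-3.6,0],[0,0,0],39],[[0,-3.6,0],[0,0,0],39],[[0,-3.6,0],[0,0,0],39]])

```text
time: 6.9
tool_pos: [0.5245, -0.0866, 0.0185]
eef_rot: [[1.0, -0.006, -0.0], [-0.006, -1.0, -0.0], [-0.0, 0.0, -1.0]]
wrist_force: [-0.2, -0.4, -1.1]
width: 0.0403
grip_force: 3.0
```

Run:
```python
from h import *
b=arm.capture("scene")[90:250,190:380]
cv2.imwrite("pics/g2.png",cv2.resize(b,None,fx=3,fy=3,interpolation=cv2.INTER_CUBIC))
```

```text
(no output)
```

View pics/g2.png

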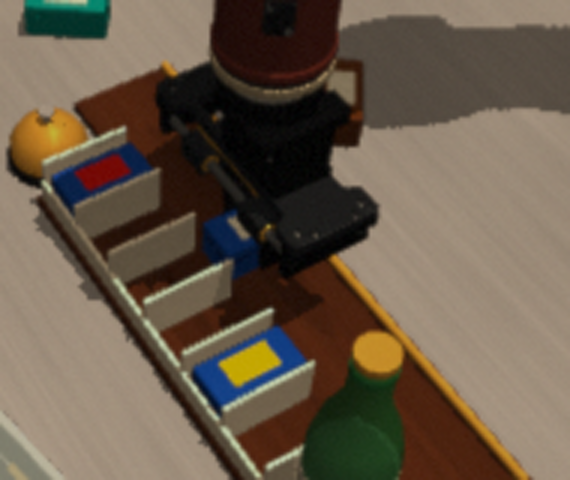

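The scene crop shows the box at (230,240), held in front of the opening between the -54 and 0 plates. I'll let go, rise and move back behind it.

Request:
step_arm(series=[[[0,0,0],[0,0,0],44],[[0,0,0],[0,0,0],50],[[0,0,0],[0,0,0],58],[[0,0,0],[0,0,0],64],[[0,0,0],[0,0,0],64],[[0,0,-0.5],[0,0,0],64],[[0,0,-1.3],[0,0,0],64],[[0,0,-2],[0,0,0],64],[[0,0,-2],[0,0,0],40],[[-1,0,-2],[0,0,0],10],[[-2,0,-2],[0,0,0],0],[[-2.3,0,-2],[0,0,0],0],[[-2.3,0,-2],[0,0,0],0],[[-2.3,0,-2],[0,0,0],0],[[-2.3,0,-2],[0,0,0],0]])

```text
time: 8.45
tool_pos: [0.4566, -0.0857, 0.0786]
eef_rot: [[1.0, -0.005, 0.001], [-0.005, -1.0, 0.0], [0.001, -0.0, -1.0]]
wrist_force: [-0.1, -0.1, -0.3]
width: 0.0158
grip_force: 0.0
```

Run:
```python
from h import *
b=arm.capture("scene")
m=blobs(b,(0,0,150),(180,90,255),(250,145,320,205))[1]
for c,a,l in m: print(c,a,ray("scene",[c],.044)[0])
cv2.imwrite("pics/g3.png",cv2.resize(b[90:250,190:380],None,fx=3,fy=3,interpolation=cv2.INTER_CUBIC))
```

```text
[308.3943 164.1214] 733 [ 0.4583 -0.0444  0.044 ]
[269.0588 165.4706] 17 [ 0.5403 -0.0887  0.044 ]
[257.8846 180.7308] 26 [ 0.5871 -0.064   0.044 ]
[268.6571 198.6571] 35 [ 0.5936 -0.0094  0.044 ]
```

View pics/g3.png

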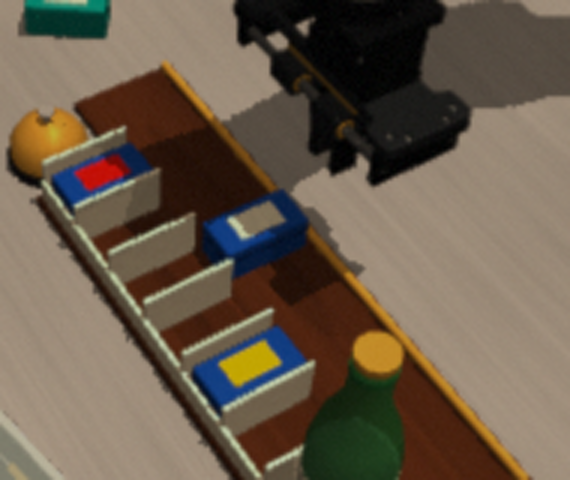

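The box sits flat and straight on the ledge, its label at about (275.7,163.7) in full pixels. The fingers are clear of it, behind the rail.

Run:
```python
from h import *
print(ray("scene",[(190+257/3,90+220/3)],.044))
```

```text
[[ 0.5233 -0.0862  0.044 ]]
```

Request:
step_arm(series=[[[0,0,0.3],[0,0,0],0],[[0,0,0.8],[0,0,0],0],[[0,0,1.3],[0,0,0],0],[[0,0,1.6],[0,0,0],0],[[0,0,1.7],[0,0,0],0],[[0,0,1.7],[0,0,0],0],[[0,0,1.7],[0,0,0],0]])

```text
time: 9.2
tool_pos: [0.456, -0.0859, 0.0279]
eef_rot: [[1.0, -0.006, 0.001], [-0.006, -1.0, -0.0], [0.001, 0.0, -1.0]]
wrist_force: [-0.1, -0.3, -0.2]
width: 0.0004
grip_force: 0.0
```

Request:
step_arm(series=[[[0.2,0,0],[0,0,0],0],[[0.4,0,0],[0,0,0],0],[[0.6,0,0],[0,0,0],0],[[0.8,0,0],[0,0,0],0],[[1.0,0,0],[0,0,0],0],[[1.2,0,0],[0,0,0],0],[[1.4,0,0],[0,0,0],0],[[1.6,0,0],[0,0,0],0],[[1.8,0,0],[0,0,0],0],[[2.0,0,0],[0,0,0],0],[[2.2,0,0],[0,0,0],0],[[2.4,0,0],[0,0,0],0],[[2.5,0,0],[0,0,0],0],[[2.6,0,0],[0,0,0],0],[[2.7,0,0],[0,0,0],0],[[2.8,0,0],[0,0,0],0],[[2.9,0,0],[0,0,0],0],[[3.0,0,0],[0,0,0],0],[[3.05,0,0],[0,0,0],0],[[3.05,0,0],[0,0,0],0]])

```text
time: 11.2
tool_pos: [0.5473, -0.0863, 0.0276]
eef_rot: [[1.0, -0.006, 0.0], [-0.006, -1.0, 0.0], [0.0, -0.0, -1.0]]
wrist_force: [0.8, 0.5, 0.1]
width: 0.0008
grip_force: 0.0
```

Request:
step_arm(series=[[[0.05,0,0],[0,0,0],0],[[0.1,0,0],[0,0,0],0],[[0.15,0,0],[0,0,0],0],[[0.15,0,0],[0,0,0],0]])

```text
time: 11.6
tool_pos: [0.5518, -0.0864, 0.0276]
eef_rot: [[1.0, -0.006, 0.0], [-0.006, -1.0, 0.0], [0.0, -0.0, -1.0]]
wrist_force: [0.2, -0.4, 0.3]
width: 0.0005
grip_force: 0.0
```

Run:
```python
from h import *
b=arm.capture("scene")
cv2.imwrite("pics/g4.png",cv2.resize(b[90:250,190:380],None,fx=4,fy=3.75,interpolation=cv2.INTER_CUBIC))
```

```text
(no output)
```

View pics/g4.png

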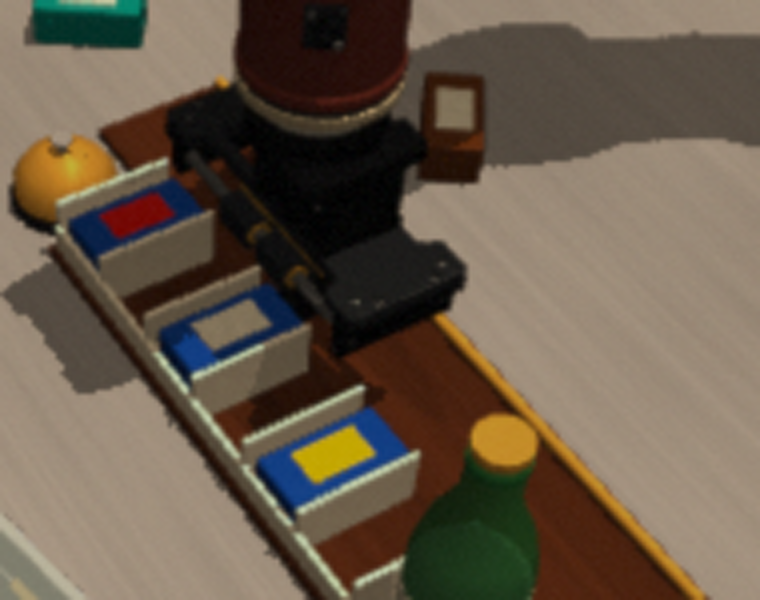

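The box is in the third gap (label at 230,325 in the crop), a few mm short of home. I'll push on in small steps and watch the force.

Request:
step_arm(series=[[[0.05,0,0],[0,0,0],0],[[0.1,0,0],[0,0,0],0],[[0.1,0,0],[0,0,0],0]])

```text
time: 11.95
tool_pos: [0.5543, -0.0865, 0.0275]
eef_rot: [[1.0, -0.006, -0.001], [-0.006, -1.0, -0.0], [-0.001, 0.0, -1.0]]
wrist_force: [-2.0, 0.4, 1.0]
width: 0.0005
grip_force: 1.0
```

Request:
step_arm(series=[[[0.04,0,0],[0,0,0],0],[[0.07,0,0],[0,0,0],0],[[0.07,0,0],[0,0,0],0]])

```text
time: 12.25
tool_pos: [0.5544, -0.0864, 0.0272]
eef_rot: [[1.0, -0.006, -0.005], [-0.006, -1.0, 0.0], [-0.005, -0.0, -1.0]]
wrist_force: [-11.3, 0.6, 8.3]
width: 0.0006
grip_force: 5.4
```

The force rose to 11 N with no further motion, so the box is home against the stop. Backing off now.

Request:
step_arm(series=[[[-0.1,0,0],[0,0,0],0],[[-0.4,0,0],[0,0,0],0],[[-1,0,0],[0,0,0],0],[[-2,0,-0.5],[0,0,0],0],[[-3,0,-1.5],[0,0,0],0],[[-4,0,-2.5],[0,0,0],0],[[-4,0,-3.5],[0,0,0],0],[[-4,0,-4],[0,0,0],0],[[-4,0,-4],[0,0,0],0],[[-4,0,-4],[0,0,0],0],[[-4,0,-4],[0,0,0],0]])

```text
time: 13.35
tool_pos: [0.4359, -0.0856, 0.1463]
eef_rot: [[1.0, -0.006, -0.002], [-0.006, -1.0, 0.0], [-0.002, -0.0, -1.0]]
wrist_force: [-0.6, 0.4, 0.0]
width: 0.0003
grip_force: 0.0
```

Run:
```python
from h import *
b=arm.capture("scene");t=arm.capture("top")
for n,I,r,ry in(("scene",b,(235,165,262,190),(205,135,250,165)),("top",t,(262,175,276,202),(300,170,330,210))):
    for c,a,l in blobs(I,(0,0,120),(180,90,255),r)[1]: print(n,"box",c,a,ray(n,[c],.044)[0])
    for c,a,l in blobs(I,(0,150,100),(8,255,255),ry)[1]: print(n,"red",c,a,ray(n,[c],.044)[0])
cv2.imwrite("pics/g5.png",cv2.resize(np.hstack([b[80:260,185:385],t[140:320,170:370]]),None,fx=2,fy=2,interpolation=cv2.INTER_CUBIC))
```

```text
scene box [240.75   167.2083] 24 [ 0.5999 -0.1184  0.044 ]
scene box [246.3526 176.5192] 156 [ 0.6032 -0.088   0.044 ]
scene box [250.5091 184.0545] 55 [ 0.6065 -0.0645  0.044 ]
scene red [223.9167 147.0238] 84 [ 0.6021 -0.1939  0.044 ]
top box [267.115 188.445] 200 [ 0.6046 -0.0868  0.044 ]
top red [314.     190.2778] 144 [ 0.6029 -0.1944  0.044 ]
```

View pics/g5.png

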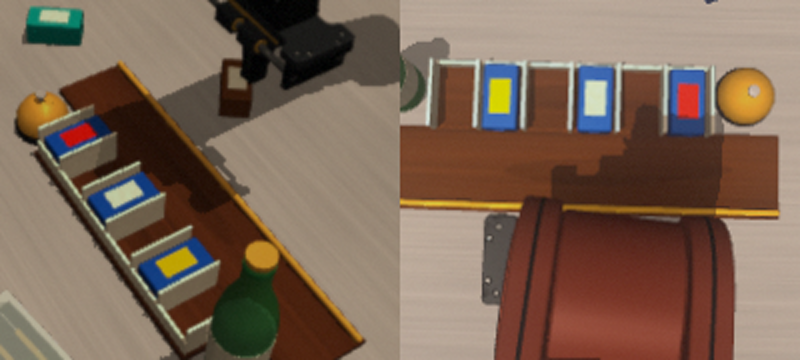

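The white-label box is home in the third gap, in line with the red and yellow ones. Its label is at x 0.604, y -0.087, and everything else stands where it was.

```bash
python3 -c "
from cell import arm
print(arm.sign_off())"
```

```text
the job is handed in; nothing more can be done
None
```

I slid the white-labelled box along the ledge and pushed it fully home in the third gap from the bell end; the last camera pictures show it in line with the red- and yellow-label boxes and nothing else in view visibly moved, and the job is handed in, though no verdict came back.

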